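Free the mended wash paddle from the hold-down clamp

ROBOT

A 6-joint arm with a two-finger parallel gripper is mounted at the origin on the work surface. World frame = base frame: x ahead of the robot, y to its left, z up, the work surface at z = 0. Lengths are in mm, angles in rad, forces in N, time in s.
With the tool pointing down it reaches from about 400 to 925 mm from the base axis. Payload 12.5 kg.
Tool frame: the origin (TCP) lies where the fingers leave the gripper's body, on its centre line; the fingertips stand 78 mm ahead of it and the grasp point (between the pads) lies 59 mm ahead of it (env.tip_extent is the distance from the TCP to the fingertips, in mm); z points along the fingers, y is the direction in which the jaws open and shut (so a half turn about z gives the same grasp; the last joint's range is limited). The gripper opens to 95 mm and grips with 3 to 60 N. Pads are 20 mm wide; open, the fingers measure 119 mm over their backs; the gripper's body (75 mm by 180 mm) begins 59 mm behind the grasp point.
Start: joints at [-1.411, 0.491, 1.559, -0, 1.092, -0.106], TCP at [164.197, -603.057, 292.261] pointing down, gripper open.
Joint ranges: [-3.1, 3.1], [-0.84, 2.19], [0.05, 2.79], [-1.13, 4.28], [0.06, 2.93], [-2.69, 2.69]. Speed limits (rad/s): [2.22, 2.22, 2.79, 3.14, 3.14, 3.14].

INTERFACE

Orientations are given as [roll, pitch, yaw] about the fixed x, y, z axes, in that order (R = Rz(yaw) Ry(pitch) Rx(roll)).
In Python, from cell import env gives the robot as it stands. The module is installed in compiled form; this text tells all that it offers.
- The arm moves only by the tool play_rows, never from a script. Its argument "targets" is a list of rows, each an object with "linear": the shift along the tool's x, y, z in mm, a list of three; "turn": the turn about the tool's z in rad. A call has 1 to 20 rows; each row is the pose to reach, as a shift and turn from the pose commanded when the call began, along the tool's axes at that moment; what a row does not reach only later rows make up. A row lasts 1/8 s, in which the tool goes at most 62.5 mm and 10.7 degrees, less where a joint would pass 70% of its speed; a pose out of reach is approached as far as the arm can. A call with a gripper value outside its range is refused whole. "hand" is the finger opening in mm, from 0 to 95.1, set as the call begins (left out, the last holds). The fingers move at their own pace and stop on an object; the grip force is fixed at half the most. Time passes only in rows, so rows that repeat a pose let the fingers close. It gives the time, the measured TCP pose, the force and the opening at its end, in the units of the state.
- env.state(): the state, without advancing time (a new reading comes with each control period).
- env.read_camera(name): name is "scene" or "top" or "wrist"; returns (picture, depth): 400x640x3 uint8, red, green, blue; 400x640 float32, mm along the optical axis (not along the pixel's ray), 0 where there is no reading.
- env.camera_params(name): a dict with "fx", "fy", "cx", "cy" (pixels), "k1" (the pictures are not rectified: a ray, as slopes to the right and down, at radius r is drawn at 1 + k1 r^2 times it, then the intrinsics apply), "R" (3x3) and "t" (3): a world point X has camera coordinates R X + t. Camera axes: x right, y down, z forward; pixel columns grow to the right and rows downward; lengths in mm; the calibration is good to about 2 mm. A picture is of the moment at which its call begins: read the wrist's pose just before it. camera_params takes no time and is no camera call; for the wrist camera it gives the pose at the moment of the call.
- env.job_done(): hands the job in, once; it reports no verdict.
The state is a dict: "t": time; "joints": joint angles; "qvel": joint speeds; "tau": joint torques, N m; "eef_pos": TCP position; "tcp_rot": TCP orientation; "ft_force": force on the tool from outside, world axes, zero at the start; "moment": the same for the moment, N m; "opening": opening from 0.0 (shut) to 1.0 (fully open).
Only numpy, scipy, OpenCV 4.12 (cv2) and the standard library are available. Lean on these libraries where they do the work, as an engineer would, in place of code of your own. Each camera call takes 0.05 s, during which the arm holds its last target.

TASK

The glue on the mended wash paddle has set, but a bottle stands in the way of the clamp that holds the paddle down. Stand the bottle upright in the square tray, swing the clamp's bail up and over until it stays open by itself, then take the paddle out and lay it flat in the long tray. Set both things down rather than dropping them, do not tip the bottle over, leave the bail open and leave everything else where it is.

Things in the scene. Friction and masses are not known exactly. Their poses are not given: they have to be found in the camera images.
- clamp: Hold-down clamp fixed on the bench: plywood base 250 (x) by 240 (y) by 12 mm. Origin: centre of its underside; x points from the bar side to the hinge side, away from the robot. Two battens (y = -75, +75, 24 mm wide, x -60 to +15) carry the paddle; two posts, 78 mm high (x = 60, y = -74, +74; 26 x 14 mm), carry the bail. The bottle starts on the base between the posts.
- bail (a joint): Bail, a steel U (0.4 kg) turning on the hinge line. About 0 shut, its arms lying on the paddle; grows as the bar swings up and over, away from the robot (pi/2: arms straight up); stop at 2.2 rad. Spring and weight pull it shut below 1.76 (about 2.5 N at the bar when shut); past 1.76 it is over centre, goes on by its own weight and rests on the stop.
- bail_bar (a point): Middle of the bail's round steel cross bar, 12 mm thick, 126 mm long, parallel to clamp y, 150 mm from the hinge line; free on both sides (34 mm to the paddle's edge). When shut it lies about 60 mm above the bench. The bar joins two side arms (10 x 10 mm, at clamp y = -58 and +58 mm).
- bail_hinge (a point): Middle of the bail's hinge line, at clamp x = 60, y = 0, 60 mm above the bench. The line is parallel to clamp y.
- bottle_center (a point): Closed white plastic bottle 200 mm tall, about 0.3 kg: round body 60 mm across up to 140 mm, shoulder, flip-top cap 42 mm across from 155 to 200 mm above its foot. The point: on its axis, 100 mm above its foot; z is its axis. Starts upright on the clamp's base (foot 12 mm above the bench), in the bail's swing: the bar meets its cap before the bail can stay open.
- paddle_center (a point): Flat dark wooden wash paddle, 200 mm long (its y), 18 thick, about 0.14 kg: blade 56 mm wide (its x) from y = -100 to +20, handle 26 wide from +20 to +100. Point: middle of length, width and thickness; balance point y = -16. A pale glue line crosses the blade. Starts on the battens under the bail's arms, along clamp y, underside 37 mm above the bench.
- long_tray: Grey plastic tray 260 mm (its x) by 150 mm (its y), 25 mm high, walls and floor 5 mm, fixed on the bench. Origin at the centre of its underside.
- square_tray: Grey plastic tray 130 x 130 mm, 25 mm high, walls and floor 5 mm, fixed on the bench. Origin at the centre of its underside.
- brush: Bystander: blue scrub brush 150 x 58 mm, 74 mm high with its handle. Origin at the centre of its underside.
- dipper: Bystander: green dipper, cup 120 mm across and 90 mm high with a 110 mm handle. Origin at the centre of the cup's underside.
- soap_dish: Bystander: grey soap dish 120 x 85 mm with a bar of soap, 31 mm high. Origin at the centre of its underside.
- pin_box: Bystander: cardboard box 130 x 100 mm, 50 mm high, with six yellow clothespins. Origin at the centre of its underside.
- mug: Bystander: metal mug 76 mm across, 85 mm high. Origin at the centre of its underside.
- stick_brush: Bystander: wooden brush with a stick, 190 mm long, 30 mm high. Origin near its middle, on its underside.
Mind the look-alikes: they are no part of the job. What is shaped like the part that bears bottle_center but green is not meant. There is more than one size of the part that bears paddle_center; the job needs the smaller.

How it is judged:
By the outcome, as a careful person would: the job done as asked, in the order asked, and still so for the second after the job is handed in, with the robot touching nothing.
It also fails if it takes over 72 s, if anything falls off the work surface, if the arm or the gripper's body presses on something with over 40 N, if the wrist force passes 120 N, or if a joint passes its speed limit or range.

## Working session

There is one attempt and no reset: what is moved stays moved. The work goes in short steps, Python scripts to look and compute and a tool call to move; the robot and the scene stay as the last step left them, time stands still between calls to the robot, and variables do not carry over. Pictures are saved under pics/ and viewed, and the job is handed in when it is done.

Besides the shell and the picture viewer there is one more tool, called after "Emit:" as name(argument=value, ...) on one line, values as JSON. play_rows: Moves the arm, as the interface text tells. Its arguments: {"type":"object","properties":{"targets":{"type":"array","items":{"type":"object","properties":{"linear":{"type":"array","items":{"type":"number"}},"turn":{"type":"number"}}}},"hand":{"type":"number"}},"required":["targets"]}

```bash
mkdir -p pics; cat > h.py <<'E'
import numpy as np, cv2, pickle
from cell import env
def grab(name,tag):
    st=env.state(); p=env.camera_params(name); im,d=env.read_camera(name)
    pickle.dump((st,p,im,d),open(f'pics/{tag}.pkl','wb'))
    cv2.imwrite(f'pics/{tag}.png',im[:,:,::-1]); return st,p,im,d
def load(tag): return pickle.load(open(f'pics/{tag}.pkl','rb'))
def undist(p,uv):
    uv=np.atleast_2d(uv).astype(float)
    s=np.stack([(uv[:,0]-p['cx'])/p['fx'],(uv[:,1]-p['cy'])/p['fy']],1); q=s.copy()
    for _ in range(20): q=s/(1+p['k1']*(q**2).sum(1,keepdims=True))
    return q
def onplane(p,uv,z):
    q=undist(p,uv); R=np.array(p['R']);t=np.array(p['t'])
    C=-R.T@t; d=np.c_[q,np.ones(len(q))]@R
    return C+d*((z-C[2])/d[:,2])[:,None]
def bydepth(p,uv,d):
    uv=np.atleast_2d(uv); q=undist(p,uv); z=d[uv[:,1].astype(int),uv[:,0].astype(int)]
    return (np.c_[q,np.ones(len(q))]*z[:,None]-np.array(p['t']))@np.array(p['R'])
def proj(p,X):
    X=np.atleast_2d(X); c=X@np.array(p['R']).T+np.array(p['t']); s=c[:,:2]/c[:,2:]
    s=s*(1+p['k1']*(s**2).sum(1,keepdims=True)); return s*[p['fx'],p['fy']]+[p['cx'],p['cy']]
E
python3 - <<'E'
from h import *
for n in ['scene','top']:
    st,p,im,d=grab(n,n+'0'); R=np.array(p['R']);print(n,{k:p[k] for k in('fx','fy','cx','cy','k1')},(-R.T@np.array(p['t'])).round(),R.round(2).tolist())
print(st)
E
```

```text
scene {'fx': 382.3781616183448, 'fy': 382.3781616183448, 'cx': 311.03091005328287, 'cy': 199.492030791282, 'k1': -0.05593070170872476} [1118.   47. 1045.] [[-0.12, 0.99, 0.01], [0.83, 0.1, -0.55], [-0.55, -0.06, -0.83]]
top {'fx': 516.2158302296425, 'fy': 516.2158302296425, 'cx': 321.2390801858898, 'cy': 198.68783455728934, 'k1': -0.1533281521933503} [ 367.  -35. 1423.] [[-0.02, -1.0, -0.0], [-1.0, 0.02, -0.09], [0.09, -0.0, -1.0]]
{'t': 0.05, 'joints': array([-1.41058826e+00,  4.91540279e-01,  1.55945441e+00, -1.31395106e-05,
        1.09167802e+00, -1.05587275e-01]), 'qvel': array([-0.00118478, -0.00184719, -0.00115321, -0.00046961, -0.00017981,
        0.00021958]), 'tau': array([ 4.02734993e-03, -6.14230299e+01, -2.58915764e+01,  6.94739213e-02,
        4.69758455e-02, -5.65292316e-05]), 'eef_pos': array([ 164.17506611, -602.88832014,  291.6719667 ]), 'tcp_rot': array([-3.14051738e+00, -1.02240465e-04,  2.65801353e-01]), 'ft_force': array([-0.17838952, -0.91206104,  0.41768504]), 'moment': array([ 1.84419890e-02,  7.59716990e-05, -3.31630965e-02]), 'opening': 1.0020485497764138}
```

View pics/scene0.png

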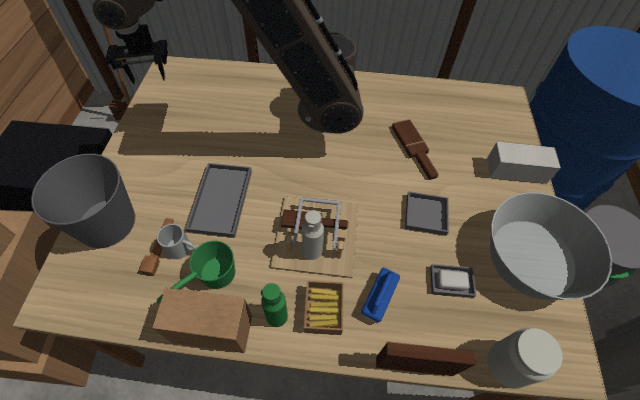

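View pics/top0.png

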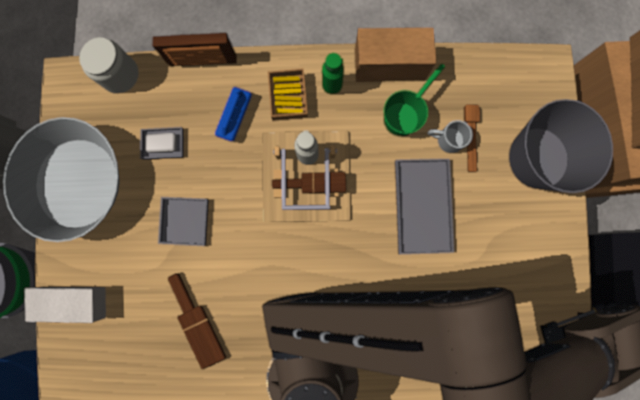

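Top view: the white bottle is at (306,145) and the green look-alike at (333,72). The paddle in the clamp is at (310,183). A larger paddle lies on the bench at (197,320). The square tray is at (185,221), and the long tray at (425,206). I'll enlarge the clamp and measure.

```bash
python3 - <<'E'
from h import *
st,p,im,d=load('top0')
c=im[110:260,140:360]; cv2.imwrite('pics/crop_top.png',cv2.resize(c[:,:,::-1],None,fx=3.6,fy=3.6,interpolation=cv2.INTER_CUBIC))
s,ps,ims,ds=load('scene0')
c=ims[170:300,250:470]; cv2.imwrite('pics/crop_scene.png',cv2.resize(c[:,:,::-1],None,fx=3.6,fy=3.6,interpolation=cv2.INTER_CUBIC))
E
```

```text
(no output)
```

View pics/crop_top.png

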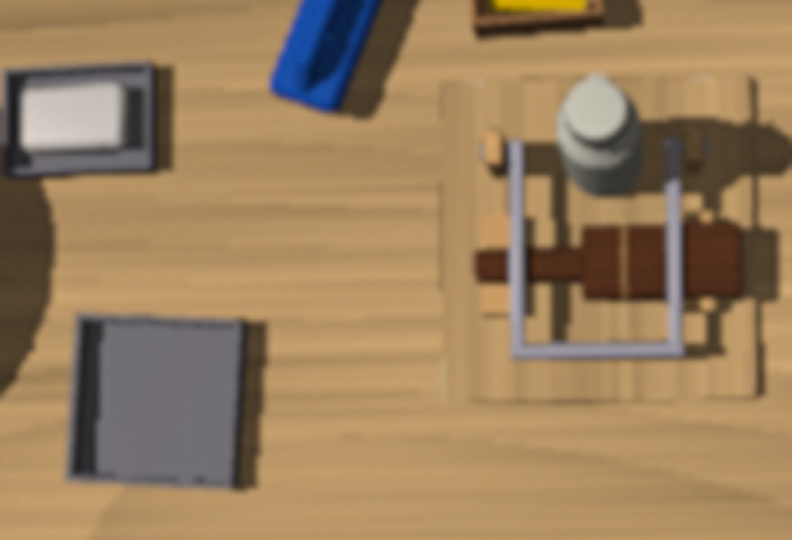

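View pics/crop_scene.png

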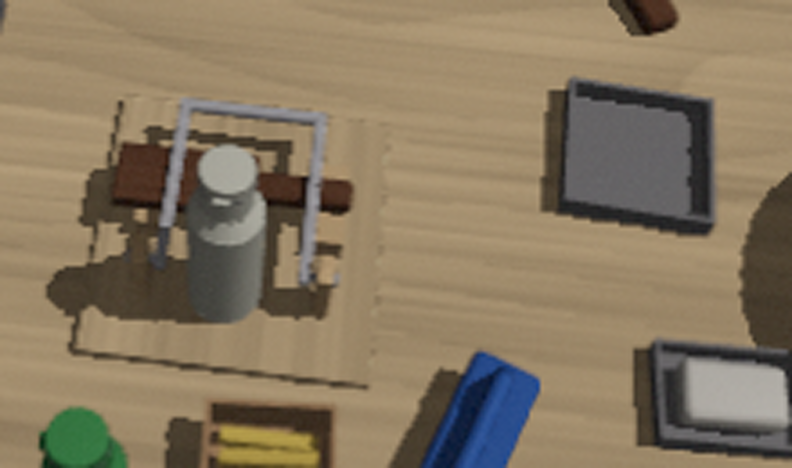

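The crop shows the small dark paddle with its glue line, its blade towards the image right (-y), held under the bail. The white bottle stands between the posts. The green bottle and the big paddle on the bench are the look-alikes, so I'll leave them alone. Next I'll measure with masks.

```bash
python3 - <<'E'
from h import *
st,p,im,d=load('top0')
def rect(mask,z,name,p):
    cs,_=cv2.findContours(mask.astype(np.uint8),cv2.RETR_EXTERNAL,cv2.CHAIN_APPROX_NONE)
    c=max(cs,key=cv2.contourArea)[:,0,:]
    w=onplane(p,c,z)[:,:2].astype(np.float32); r=cv2.minAreaRect(w); print(name,cv2.contourArea(c),np.round(r[0],1),np.round(r[1],1),'ang',round(r[2],2),'pix',c.mean(0).round())
hsv=cv2.cvtColor(im,cv2.COLOR_RGB2HSV).astype(int); b=im.astype(int)
grey=(hsv[...,1]<45)
def roi(m,x0,x1,y0,y1):
    o=np.zeros_like(m); o[y0:y1,x0:x1]=m[y0:y1,x0:x1]; return o
rect(roi(grey,150,215,190,252),25,'square',p)
rect(roi(grey,385,465,150,262),25,'long',p)
pad=(hsv[...,2]<110)&(hsv[...,1]>120)&(b[...,0]>50)
m=roi(pad,265,352,165,202)
ys,xs=np.nonzero(m); print('pad bb',xs.min(),xs.max(),ys.min(),ys.max())
blue=(b[...,2]-b[...,0]>8)&(hsv[...,2]>90); m=roi(blue,268,345,140,215)
ys,xs=np.nonzero(m); print('bail',len(xs),xs.min(),xs.max(),ys.min(),ys.max())
rect(m,63,'bail',p)
# bar
yy=[ (x, np.mean([y for y in range(195,215) if m[y,x]])) for x in range(290,326,5) if m[195:215,x].any()]
print('bar',onplane(p,np.array(yy),64).round(1).tolist(), [ (v[0],round(v[1],1)) for v in yy])
for y in range(155,205,10):
    r=np.nonzero(m[y,268:345])[0]+268; L=r[r<305];Rr=r[r>=305]
    print(y, onplane(p,[[L.mean(),y],[Rr.mean(),y]],64).round(1).tolist() if len(L) and len(Rr) else None)
# blade corners via dark
for x in (285,292,296,318,338,345): 
    col=[y for y in range(165,205) if pad[y,x]]; 
    if col: print('pad col',x,min(col),max(col),onplane(p,[[x,min(col)-.5],[x,max(col)+.5]],55).round(1)[:,:2].tolist())
print('pad ends',onplane(p,[[271.5,183],[346,183]],55).round(1).tolist())
# bottle cap by depth
print('cap d',bydepth(p,[[306,140],[300,140],[312,140],[306,150]],d).round(1).tolist())
ptop=(grey)&(hsv[...,2]>120)&(d<1423-190)&(d>0)
m=roi(ptop,280,335,120,170); ys,xs=np.nonzero(m); print('cap px',xs.mean(),ys.mean(),xs.min(),xs.max(),ys.min(),ys.max(), onplane(p,[[(xs.min()+xs.max())/2,(ys.min()+ys.max())/2]],212))
# base by depth
X=bydepth(p,np.array([[270,140],[270,215],[345,215],[345,140],[230,260]]),d); print(X.round(1).tolist())
E
```

```text
square 2065.0 [444.6 345.5] [132.3 126. ] ang 86.51 pix [183. 221.]
long 4976.0 [ 470.4 -316.6] [152.6 255.8] ang 89.99 pix [424. 206.]
pad bb 272 346 170 197
bail 2 284 306 207 207
bail 0.0 [471.7   5.4] [0. 0.] ang 0.0 pix [306. 207.]Traceback (most recent call last):
  File "<stdin>", line 21, in <module>
  File "h.py", line 14, in onplane
    q=undist(p,uv); R=np.array(p['R']);t=np.array(p['t'])
  File "h.py", line 10, in undist
    s=np.stack([(uv[:,0]-p['cx'])/p['fx'],(uv[:,1]-p['cy'])/p['fy']],1); q=s.copy()
                 ~~^^^^^
IndexError: index 0 is out of bounds for axis 1 with size 0
```

```bash
python3 - <<'E'
from h import *
st,p,im,d=load('top0')
hsv=cv2.cvtColor(im,cv2.COLOR_RGB2HSV).astype(int); b=im.astype(int)
wood=b[...,0]-b[...,2]
m=(wood<12)&(hsv[...,2]>85)
print(im[207,300],im[190,284],im[190,329],im[140,306],d[140,306])
def roi(m,x0,x1,y0,y1):
    o=np.zeros_like(m); o[y0:y1,x0:x1]=m[y0:y1,x0:x1]; return o
for x in range(290,326,7):
    r=np.nonzero(m[198:216,x])[0]+198
    if len(r): print('bar',x,r.min(),r.max(),onplane(p,[[x,r.mean()]],62).round(1).tolist())
for y in range(165,205,8):
    r=np.nonzero(m[y,268:345])[0]+268; L=r[r<305];Rr=r[r>=305]
    if len(L) and len(Rr): print(y,L.mean(),Rr.mean(),onplane(p,[[L.mean(),y],[Rr.mean(),y]],64).round(1)[:,:2].tolist())
pad=(hsv[...,2]<110)&(hsv[...,1]>120)&(b[...,0]>50)
for x in (278,296,300,312,318,325,338,343): 
    col=[y for y in range(165,205) if pad[y,x]]; 
    if col: print('pad col',x,min(col),max(col),onplane(p,[[x,min(col)-.5],[x,max(col)+.5]],55).round(1)[:,:2].tolist())
print('pad ends',onplane(p,[[271.5,183],[346.5,183]],55).round(1).tolist())
X=bydepth(p,np.array([[u,v] for v in range(118,172) for u in range(280,335)]),d)
for lo,hi in((205,220),(150,208)):
    s=X[(X[:,2]>lo)&(X[:,2]<hi)]; print(lo,len(s),s.min(0).round(1),s.max(0).round(1),np.median(s,0).round(1))
X=bydepth(p,np.array([[270,140],[270,215],[345,215],[345,140],[230,260],[320,183],[335,183],[307,207],[284,190]]),d); print(X.round(1).tolist())
# scene cap
s,ps,ims,ds=load('scene0')
X=bydepth(ps,np.array([[u,v] for v in range(200,265) for u in range(290,335)]),ds)
q=X[(X[:,2]>204)&(X[:,2]<222)]; print('scene cap',len(q),q.min(0).round(1),q.max(0).round(1),np.median(q,0).round(1))
# base corners top view at z=12
print('base corners',onplane(p,[[263.5,131],[262.5,221],[351,221],[350.5,131]],12).round(1)[:,:2].tolist())
E
```

```text
[152 149 159] [143 138 148] [89 83 89] [193 189 175] 1230.4685
bar 290 206 208 [[472.8, 47.8, 62.0]]
bar 297 205 208 [[473.6, 29.2, 62.0]]
bar 304 206 208 [[471.9, 10.7, 62.0]]
bar 311 206 208 [[471.4, -7.8, 62.0]]
bar 318 206 208 [[470.9, -26.3, 62.0]]
bar 325 205 208 [[471.8, -44.8, 62.0]]
165 283.0 326.5 [[585.3, 64.3], [582.3, -51.6]]
173 283.5 326.5 [[563.7, 63.3], [560.8, -51.0]]
181 283.0 326.5 [[542.3, 65.0], [539.4, -50.5]]
189 283.5 327.0 [[520.9, 64.0], [518.0, -51.3]]
197 283.5 327.0 [[499.6, 64.4], [496.7, -50.7]]
pad col 278 180 187 [[547.8, 79.0], [526.3, 79.3]]
pad col 296 178 188 [[552.0, 30.7], [522.4, 31.3]]
pad col 300 179 188 [[549.0, 20.0], [522.1, 20.6]]
pad col 312 189 192 [[521.3, -11.4], [510.6, -11.2]]
pad col 318 173 193 [[564.0, -28.4], [507.5, -27.1]]
pad col 338 171 196 [[568.1, -82.1], [498.2, -80.1]]
pad col 343 172 192 [[565.0, -95.4], [508.6, -93.8]]
pad ends [[538.9, 96.5, 55.0], [533.8, -103.8, 55.0]]
205 232 [601.5 -21.5 205.6] [643.   19.3 218.2] [ 6.217e+02 -3.000e-01  2.114e+02]
150 235 [594.2 -28.3 150.2] [647.3  27.2 207.9] [606.6  -4.7 159.8]
[[666.0, 103.7, 7.5], [456.3, 106.6, 8.2], [450.9, -99.3, 13.2], [659.9, -105.5, 10.5], [335.1, 219.9, 2.9], [535.9, -33.1, 52.4], [535.0, -73.2, 51.5], [471.2, 2.6, 68.6], [517.6, 62.3, 69.4]]
scene cap 194 [600.2 -19.  204.1] [644.5  22.4 216.2] [623.1   2.  211.8]
base corners [[691.2, 121.1], [440.0, 127.1], [434.1, -115.3], [684.8, -121.6]]
```

Measured positions in the world frame, mm:
- **Clamp:** yaw ≈ -0.025, centre ≈ (562.5, 3).
- **Bottle axis:** (622, 0), cap top at 212.
- **Bar:** x ≈ 472, y ≈ 5.
- **Paddle centre:** (536, -4).
- **Trays:** square (445, 345), long (470, -317).

Next I move above the clamp for a wrist view.

Emit:
play_rows(targets=[{"linear":[8,-7,-6],"turn":-0.02},{"linear":[26,-23,-20],"turn":-0.06},{"linear":[54,-48,-40],"turn":-0.13},{"linear":[87,-77,-60],"turn":-0.2},{"linear":[119,-106,-80],"turn":-0.28},{"linear":[151,-135,-100],"turn":-0.36},{"linear":[184,-163,-115],"turn":-0.44},{"linear":[216,-192,-128],"turn":-0.51},{"linear":[249,-221,-128],"turn":-0.59},{"linear":[281,-250,-128],"turn":-0.67},{"linear":[314,-279,-128],"turn":-0.75},{"linear":[346,-308,-128],"turn":-0.83},{"linear":[379,-337,-128],"turn":-0.9},{"linear":[411,-365,-128],"turn":-0.98},{"linear":[444,-394,-128],"turn":-1.06},{"linear":[476,-423,-128],"turn":-1.14},{"linear":[503,-447,-128],"turn":-1.2},{"linear":[524,-466,-128],"turn":-1.25},{"linear":[538,-478,-128],"turn":-1.28},{"linear":[541,-481,-128],"turn":-1.28}], hand=95)

```text
t: 2.6
eef_pos: [559.6, 4.3, 420.6]
tcp_rot: [3.141, 0.0, 1.548]
ft_force: [-0.5, 0.2, 0.5]
opening: 0.999
```

```bash
python3 - <<'E'
from h import *
st,p,im,d=grab('wrist','w1'); R=np.array(p['R']);print({k:p[k] for k in('fx','fy','cx','cy','k1')},(-R.T@np.array(p['t'])).round(),R.round(2).tolist())
print(st['t'],st['eef_pos'],st['tcp_rot'],st['ft_force'],st['joints'])
E
```

```text
{'fx': 339.84948922375247, 'fy': 339.84948922375247, 'cx': 319.69588960625924, 'cy': 202.36397295255776, 'k1': 0.0022020621287805824} [561.  89. 514.] [[1.0, -0.02, 0.0], [-0.02, -0.96, 0.29], [-0.01, -0.29, -0.96]]
2.6 [559.6082514    4.25100801 420.58086046] [3.14132019e+00 1.45398357e-04 1.54752553e+00] [-0.46107035  0.22928425  0.53324465] [-1.10392820e-01  2.90935246e-01  1.53128143e+00 -1.25080640e-04
  1.31909190e+00 -8.70909046e-02]
```

View pics/w1.png

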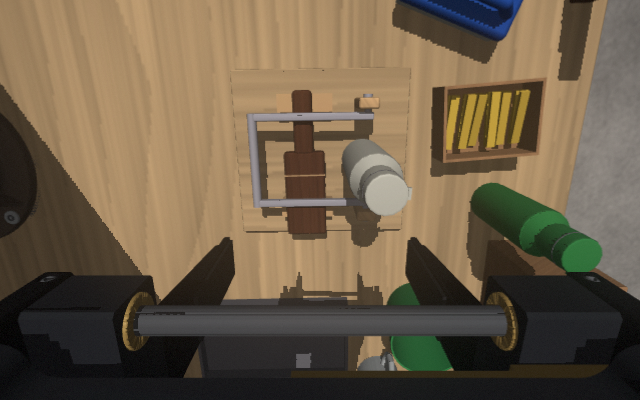

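The wrist view shows the bottle cap at (385,193), the bar at x≈255 between the arms at y≈117 and 203, and the paddle at (305,165) with its handle up in the picture (+y). I'll compare these with the top-view measurements.

```bash
python3 - <<'E'
from h import *
st,p,im,d=load('w1')
P=lambda n,uv,z: print(n,onplane(p,uv,z).round(1)[:,:2].tolist())
P('base',[[231.5,69],[411,68],[401,229],[243,231]],12)
P('bar',[[254,130],[256,160],[258,190]],62)
P('arms',[[300,117],[350,117],[300,203],[340,203]],63)
P('pad ends',[[302,90],[306,234]],55)
P('pad sides blade',[[285,190],[325.5,190]],55)
P('handle',[[294,105],[312,105]],55)
P('cap',[[386,193]],212)
X=bydepth(p,np.array([[u,v] for v in range(130,220) for u in range(335,415)]),d)
s=X[(X[:,2]>207)&(X[:,2]<220)]; print(len(s),s.min(0).round(1),s.max(0).round(1),np.median(s,0).round(1))
g=bydepth(p,[[255,160],[300,117],[300,203],[300,190],[320,215],[240,160]],d); print(g.round(1).tolist())
E
```

```text
base [[441.2, 129.2], [688.3, 124.4], [685.4, -113.2], [435.1, -110.4]]
bar [[475.0, 50.4], [474.4, 10.9], [473.8, -30.6]]
arms [[535.7, 65.4], [600.1, 63.8], [530.9, -50.4], [586.4, -51.8]]
pad ends [[539.2, 98.5], [537.1, -100.3]]
pad sides blade [[510.2, -33.4], [566.7, -34.8]]
handle [[528.1, 80.3], [551.5, 79.7]]
cap [[620.5, 3.2]]
1523 [600.4 -18.9 207.1] [641.2  21.8 215.2] [620.2   2.4 212.4]
[[473.9, 11.7, 66.1], [535.9, 65.5, 65.6], [531.1, -49.3, 66.7], [531.1, -33.8, 55.3], [558.1, -71.6, 54.9], [441.3, 3.1, 13.0]]
```

Emit:
play_rows(targets=[{"linear":[0,10,0]},{"linear":[0,30,10]},{"linear":[-1,50,25]},{"linear":[-1,59,45]},{"linear":[-1,61.5,65]},{"linear":[-1,61.5,90]},{"linear":[-1,61.5,115]},{"linear":[-1,61.5,135]},{"linear":[-1,61.5,152]},{"linear":[-1,61.5,163]},{"linear":[-1,61.5,169]},{"linear":[-1,61.5,170]},{"linear":[-1,61.5,170]}])

```text
validation failed for argument at $.ta...
```

```bash
python3 - <<'E'
from h import *
st,p,im,d=grab('wrist','w2'); grab('scene','s2')
print(st['t'],st['eef_pos'],st['tcp_rot'],st['ft_force'])
E
```

```text
2.65 [559.62479442   3.90216964 420.48207044] [3.14139589e+00 1.49982146e-04 1.54640242e+00] [-0.54026236  0.85251604 -0.34809173]
```

View pics/w2.png

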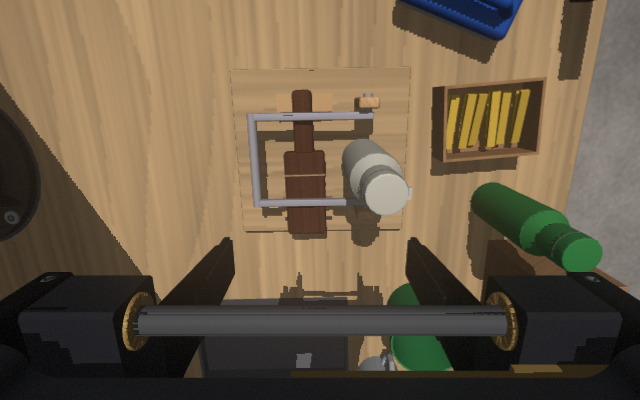

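The call was refused and nothing moved, probably because "turn" is required. I'll resend with it included.

Emit:
play_rows(targets=[{"linear":[0,10,0],"turn":0},{"linear":[0,30,10],"turn":0},{"linear":[-1,50,25],"turn":0},{"linear":[-1,59,45],"turn":0},{"linear":[-1,61.5,65],"turn":0},{"linear":[-1,61.5,90],"turn":0},{"linear":[-1,61.5,115],"turn":0},{"linear":[-1,61.5,135],"turn":0},{"linear":[-1,61.5,152],"turn":0},{"linear":[-1,61.5,163],"turn":0},{"linear":[-1,61.5,169],"turn":0},{"linear":[-1,61.5,170],"turn":0},{"linear":[-1,61.5,170],"turn":0}])

```text
t: 4.38
eef_pos: [621.4, 0.6, 250.7]
tcp_rot: [3.141, 0.0, 1.546]
ft_force: [0.7, -0.4, 0.7]
opening: 0.996
```

```bash
python3 - <<'E'
from h import *
st,p,im,d=grab('wrist','w3'); 
print(st['t'],st['eef_pos'],st['tcp_rot'],st['ft_force'])
E
```

```text
4.375 [6.21441333e+02 6.13739574e-01 2.50676092e+02] [3.14081137e+00 1.63651459e-04 1.54582200e+00] [ 0.67433041 -0.38262694  0.65936566]
```

View pics/w3.png

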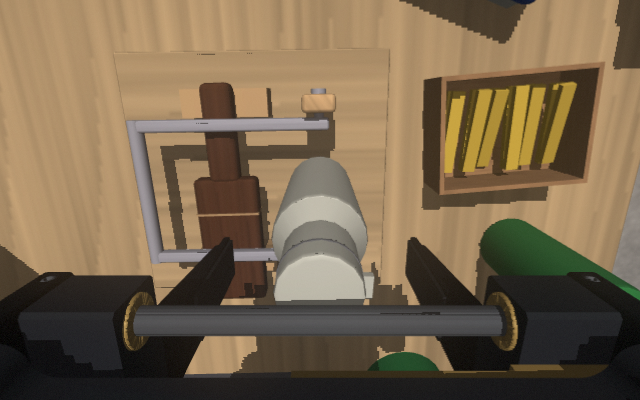

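The cap sits centred between the fingers (u≈320), but its flip tab at (370,287) points towards +x, into a pad. I'll turn the jaws about 70° so the pads miss it, then close.

Emit:
play_rows(targets=[{"linear":[1,0,0],"turn":0.06},{"linear":[1,0,0],"turn":0.2},{"linear":[1,0,0],"turn":0.35},{"linear":[1,0,0],"turn":0.5},{"linear":[1,0,0],"turn":0.65},{"linear":[1,0,0],"turn":0.8},{"linear":[1,0,0],"turn":0.95},{"linear":[1,0,0],"turn":1.1},{"linear":[1,0,0],"turn":1.18},{"linear":[1,0,0],"turn":1.2},{"linear":[1,0,0],"turn":1.2}])

```text
t: 5.8
eef_pos: [621.4, 1.6, 250.5]
tcp_rot: [3.141, -0.0, 0.347]
ft_force: [0.2, -1.0, 0.2]
opening: 0.998
```

Emit:
play_rows(hand=36, targets=[{"linear":[0,0,0],"turn":0},{"linear":[0,0,0],"turn":0},{"linear":[0,0,0],"turn":0},{"linear":[0,0,0],"turn":0},{"linear":[0,0,0],"turn":0},{"linear":[0,0,0],"turn":0}])

```text
t: 6.55
eef_pos: [621.3, 1.6, 250.2]
tcp_rot: [3.141, 0.0, 0.346]
ft_force: [-0.2, -0.3, -3.7]
opening: 0.439
```

```bash
python3 - <<'E'
from h import *
st,p,im,d=grab('wrist','w4'); 
print(st['t'],st['eef_pos'],st['tcp_rot'],st['ft_force'],st['opening']*95.1)
E
```

```text
6.55 [621.34755874   1.59649487 250.2008887 ] [3.14143048e+00 1.97145141e-05 3.45887613e-01] [-0.15355179 -0.34732399 -3.71884368] 41.738315260516224
```

View pics/w4.png

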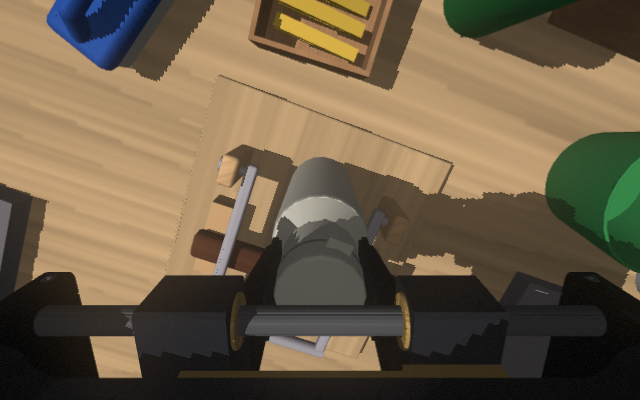

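The cap is held at 41.7 mm. Now I lift.

Emit:
play_rows(targets=[{"linear":[0,0,-3],"turn":0},{"linear":[0,0,-10],"turn":0},{"linear":[0,0,-22],"turn":0},{"linear":[0,0,-36],"turn":0},{"linear":[0,0,-51],"turn":0},{"linear":[0,0,-66],"turn":0},{"linear":[0,0,-80],"turn":0},{"linear":[0,0,-92],"turn":0},{"linear":[0,0,-98],"turn":0},{"linear":[0,0,-100],"turn":0},{"linear":[0,0,-100],"turn":0}])

```text
t: 7.98
eef_pos: [621.2, 1.6, 349.9]
tcp_rot: [-3.141, 0.001, 0.346]
ft_force: [-0.5, 0.4, -3.4]
opening: 0.441
```

```bash
python3 - <<'E'
from h import *
st,p,im,d=grab('scene','s5'); 
print(st['t'],st['eef_pos'],st['tcp_rot'],st['ft_force'],st['opening']*95.1)
# square tray centre from scene view by depth-free rim rays
hsv=cv2.cvtColor(im,cv2.COLOR_RGB2HSV).astype(int)
m=np.zeros(im.shape[:2],np.uint8); m[188:240,398:456]=(hsv[...,1]<60)[188:240,398:456]
cs,_=cv2.findContours(m,cv2.RETR_EXTERNAL,cv2.CHAIN_APPROX_NONE); c=max(cs,key=cv2.contourArea)[:,0,:]
print(cv2.contourArea(c),[np.round(v,1) for v in cv2.minAreaRect(onplane(p,c,25)[:,:2].astype(np.float32))])
# delta to target
ps=np.array(st['tcp_rot'])[2]; T=np.array([444.6,345.5]); dd=T-st['eef_pos'][:2]
print('dxy',dd,'lx',np.cos(ps)*dd[0]+np.sin(ps)*dd[1],'ly',np.sin(ps)*dd[0]-np.cos(ps)*dd[1])
E
```

```text
7.975 [621.24922408   1.61921528 349.89994467] [-3.14144318e+00  5.23915519e-04  3.45773234e-01] [-0.45662723  0.44879236 -3.37060872] 41.95707418855798
1546.5 [array([450.6, 346.1]), array([133.6, 144.7]), np.float64(85.4)]
dxy [-176.64922408  343.88078472] lx -49.64446776007115 ly -383.3984471665103
```

View pics/s5.png

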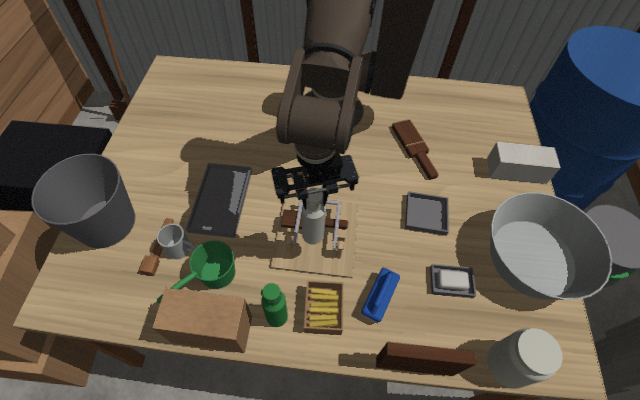

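The bottle is in the air (weight 3.4 N). I carry it over to the square tray.

Emit:
play_rows(targets=[{"linear":[-1,-5,0],"turn":0},{"linear":[-3,-17,0],"turn":0},{"linear":[-5,-37,0],"turn":0},{"linear":[-8,-62,0],"turn":0},{"linear":[-12,-91,0],"turn":0},{"linear":[-16,-122,0],"turn":0},{"linear":[-20,-153,0],"turn":0},{"linear":[-24,-185,0],"turn":0},{"linear":[-28,-217,0],"turn":0},{"linear":[-32,-248,0],"turn":0},{"linear":[-36,-279,0],"turn":0},{"linear":[-40,-308,0],"turn":0},{"linear":[-43,-334,0],"turn":0},{"linear":[-46,-356,0],"turn":0},{"linear":[-48,-371,0],"turn":0},{"linear":[-49,-380,0],"turn":0},{"linear":[-50,-383,0],"turn":0},{"linear":[-50,-383,0],"turn":0}])

```text
t: 10.28
eef_pos: [444.5, 344.8, 350.2]
tcp_rot: [3.141, 0.0, 0.346]
ft_force: [0.1, -0.3, -3.5]
opening: 0.436
```

```bash
python3 - <<'E'
from h import *
st,p,im,d=grab('wrist','w6'); grab('top','t6')
print(st['t'],st['eef_pos'],st['tcp_rot'],st['ft_force'],st['opening']*95.1)
cv2.imwrite('pics/t6c.png',cv2.resize(load('t6')[2][150:290,110:300,::-1],None,fx=3,fy=3))
E
```

```text
10.275 [444.52260236 344.81894911 350.15963189] [3.14137348e+00 5.89495200e-05 3.45643966e-01] [ 0.05262254 -0.29675243 -3.47456291] 41.47358423761542
```

View pics/w6.png

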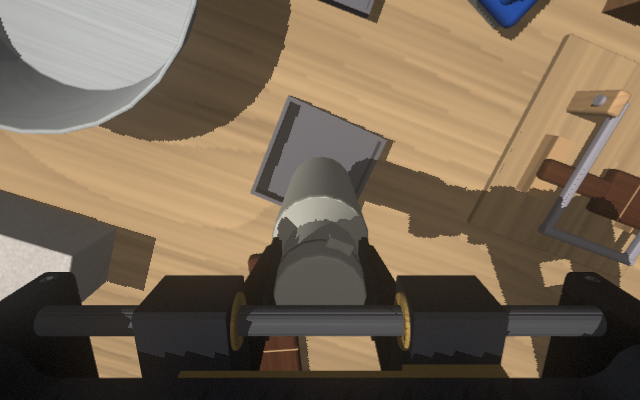

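View pics/t6c.png

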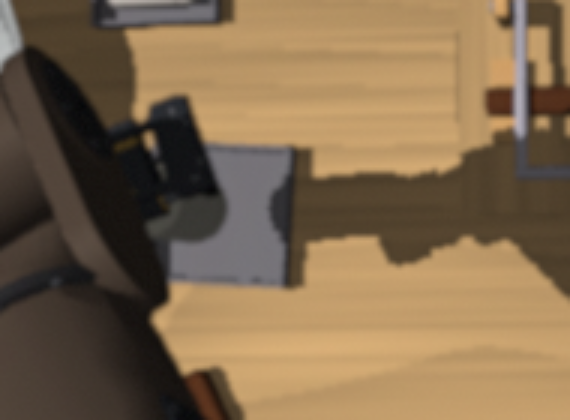

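```bash
python3 - <<'E'
from h import *
st,p,im,d=load('w6')
c=onplane(p,[[290,96],[392,139],[252,193]],25)[:,:2]; print(c.round(1), ((c[1]+c[2])/2).round(1))
E
```

```text
[[513.  407.4]
 [507.5 274.8]
 [384.4 416.1]] [445.9 345.5]
```

The wrist view puts the tray centre at (446, 345), which agrees with the top view. The foot is about 112 mm up, so I lower it slowly.

Emit:
play_rows(targets=[{"linear":[0,0,4],"turn":0},{"linear":[0,0,14],"turn":0},{"linear":[0,0,28],"turn":0},{"linear":[0,0,43],"turn":0},{"linear":[0,0,58],"turn":0},{"linear":[0,0,72],"turn":0},{"linear":[0,0,84],"turn":0},{"linear":[0,0,93],"turn":0},{"linear":[0,0,99],"turn":0},{"linear":[0,0,102],"turn":0},{"linear":[0,0,104],"turn":0},{"linear":[0,0,105],"turn":0},{"linear":[0,0,105],"turn":0}])

```text
t: 12.0
eef_pos: [444.5, 345.0, 245.3]
tcp_rot: [3.142, -0.0, 0.346]
ft_force: [-1.0, 0.2, -3.4]
opening: 0.436
```

Emit:
play_rows(targets=[{"linear":[0,0,0.5],"turn":0},{"linear":[0,0,1],"turn":0},{"linear":[0,0,1.5],"turn":0},{"linear":[0,0,1.5],"turn":0}])

```text
t: 12.5
eef_pos: [444.5, 345.0, 243.6]
tcp_rot: [3.141, 0.0, 0.346]
ft_force: [-0.0, 0.7, -3.8]
opening: 0.436
```

Emit:
play_rows(targets=[{"linear":[0,0,0.5],"turn":0},{"linear":[0,0,1],"turn":0},{"linear":[0,0,1],"turn":0}])

```text
t: 12.88
eef_pos: [444.6, 345.0, 243.1]
tcp_rot: [3.142, -0.001, 0.346]
ft_force: [0.1, -0.7, 3.8]
opening: 0.437
```

Contact: the vertical force went from -3.8 N to +3.8 N. I release and rise.

Emit:
play_rows(hand=90, targets=[{"linear":[0,0,0],"turn":0},{"linear":[0,0,0],"turn":0},{"linear":[0,0,0],"turn":0},{"linear":[0,0,0],"turn":0},{"linear":[0,0,0],"turn":0},{"linear":[0,0,-4],"turn":0},{"linear":[0,0,-14],"turn":0},{"linear":[0,0,-30],"turn":0},{"linear":[0,0,-48],"turn":0},{"linear":[0,0,-66],"turn":0},{"linear":[0,0,-78],"turn":0},{"linear":[0,0,-80],"turn":0}])

```text
t: 14.38
eef_pos: [444.6, 345.1, 323.8]
tcp_rot: [-3.141, -0.002, 0.346]
ft_force: [-0.0, 0.0, -0.3]
opening: 0.943
```

```bash
python3 - <<'E'
from h import *
st,p,im,d=grab('wrist','w7'); st,p,im,d=grab('scene','s7'); 
print(st['t'],st['eef_pos'],st['tcp_rot'],st['ft_force'],st['opening']*95.1)
cv2.imwrite('pics/s7c.png',cv2.resize(im[130:290,250:480,::-1],None,fx=3.2,fy=3.2))
E
```

```text
14.425 [444.45249731 345.01567063 323.30825941] [-3.14151280e+00 -8.53058771e-04  3.45806467e-01] [-0.02728977  0.64533316  0.12814498] 89.83369359246336
```

View pics/s7c.png

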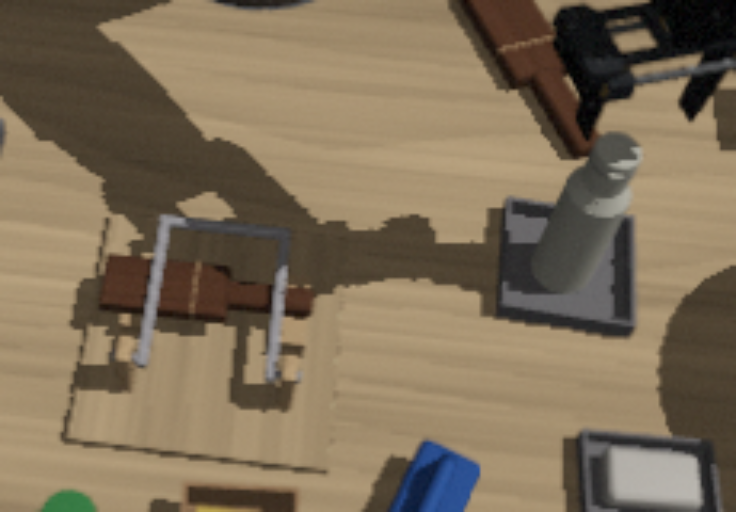

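View pics/w7.png

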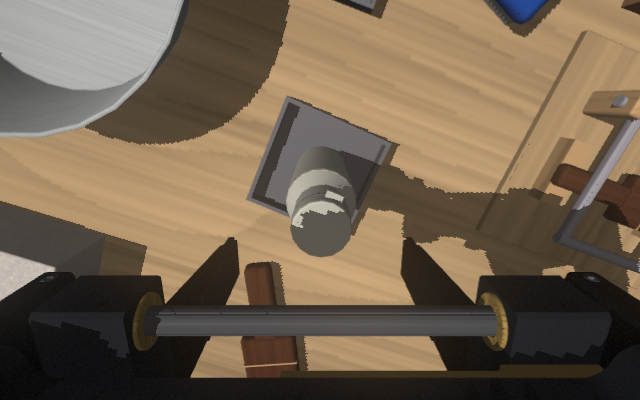

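The bottle stands upright in the square tray (scene crop (575,230), wrist (322,205)). Next I go above the bar with the jaws along x and a narrow opening.

Emit:
play_rows(hand=34, targets=[{"linear":[-1,5,0],"turn":-0.02},{"linear":[-5,18,0],"turn":-0.08},{"linear":[-11,40,0],"turn":-0.16},{"linear":[-18,68,0],"turn":-0.26},{"linear":[-27,100,0],"turn":-0.36},{"linear":[-36,135,0],"turn":-0.48},{"linear":[-46,170,5],"turn":-0.6},{"linear":[-55,205,15],"turn":-0.72},{"linear":[-64,240,30],"turn":-0.84},{"linear":[-73,272,48],"turn":-0.96},{"linear":[-80,298,68],"turn":-1.06},{"linear":[-85,317,88],"turn":-1.14},{"linear":[-88,327,105],"turn":-1.18},{"linear":[-88,329,117],"turn":-1.2},{"linear":[-88,329,123],"turn":-1.2},{"linear":[-88,329,123],"turn":-1.2}])

```text
t: 16.48
eef_pos: [473.1, 6.0, 199.6]
tcp_rot: [-3.141, -0.0, 1.546]
ft_force: [-0.1, -0.1, 0.2]
opening: 0.358
```

```bash
python3 - <<'E'
from h import *
st,p,im,d=grab('wrist','w8')
print(st['t'],st['eef_pos'],st['tcp_rot'],st['ft_force'],st['opening']*95.1)
E
```

```text
16.475 [473.14255804   6.03774027 199.56679231] [-3.14113832e+00 -8.09487090e-06  1.54589346e+00] [-0.06681973 -0.10109824  0.22379479] 34.056134606172456
```

View pics/w8.png

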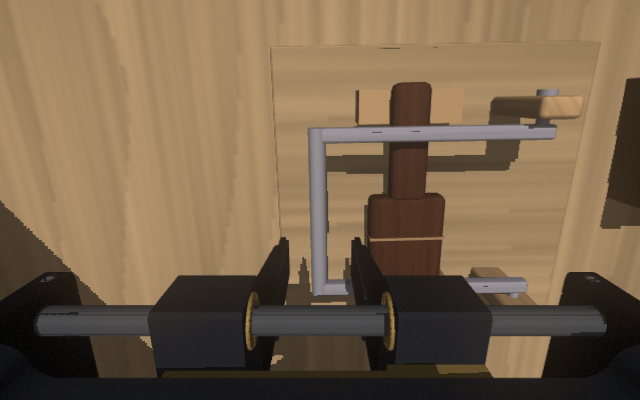

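The bar (u≈319) lies centred between the fingertips (288/352). I'll check the hinge line from this view, then descend.

```bash
python3 - <<'E'
from h import *
st,p,im,d=load('w8')
print(onplane(p,[[318,160],[319.5,220],[547,95],[515,294],[317.5,135],[321,285]],60).round(1)[:,:2].tolist())
print(bydepth(p,[[318,160],[319,220],[400,130],[500,130],[540,130]],d).round(1).tolist())
E
```

```text
[[472.8, 49.3], [472.7, 5.3], [623.3, 88.0], [623.5, -60.1], [473.0, 66.3], [472.4, -48.2]]
[[472.9, 50.5, 67.0], [472.4, 7.8, 66.9], [527.2, 68.7, 65.6], [592.5, 67.0, 66.1], [618.7, 66.2, 65.8]]
```

Emit:
play_rows(targets=[{"linear":[0,0,4],"turn":0},{"linear":[0,0,14],"turn":0},{"linear":[0,0,28],"turn":0},{"linear":[0,0,42],"turn":0},{"linear":[0,0,55],"turn":0},{"linear":[0,0,66],"turn":0},{"linear":[0,0,73],"turn":0},{"linear":[0,0,76],"turn":0},{"linear":[0,0,76],"turn":0}])

```text
t: 17.65
eef_pos: [473.3, 5.6, 123.7]
tcp_rot: [3.142, 0.0, 1.546]
ft_force: [-0.0, 0.4, -0.0]
opening: 0.358
```

Emit:
play_rows(hand=6, targets=[{"linear":[0,0,0],"turn":0},{"linear":[0,0,0],"turn":0},{"linear":[0,0,0],"turn":0},{"linear":[0,0,0],"turn":0}])

```text
t: 18.15
eef_pos: [472.1, 5.7, 123.8]
tcp_rot: [-3.139, 0.0, 1.546]
ft_force: [-5.0, -0.7, 5.4]
opening: 0.115
```

The bar is gripped at 10.9 mm. Tool y lines up with clamp x, so I follow the 150 mm arc, first to 0.8 rad.

Emit:
play_rows(targets=[{"linear":[0,0,-3],"turn":0},{"linear":[0.2,0.4,-10],"turn":0},{"linear":[0,1.7,-22.4],"turn":0},{"linear":[0,4.7,-37.1],"turn":0},{"linear":[0,9.1,-51.4],"turn":0},{"linear":[0,14.9,-65.2],"turn":0},{"linear":[0,22.1,-78.4],"turn":0},{"linear":[0,30.6,-90.8],"turn":0},{"linear":[0,40.2,-102.2],"turn":0},{"linear":[0,45.5,-107.6],"turn":0},{"linear":[0,45.5,-107.6],"turn":0}])

```text
t: 19.52
eef_pos: [514.7, 5.2, 232.1]
tcp_rot: [-3.131, -0.001, 1.546]
ft_force: [-29.0, 2.2, 22.3]
opening: 0.116
```

```bash
python3 - <<'E'
from h import *
st,p,im,d=grab('scene','s9')
print(st['t'],st['eef_pos'],st['tcp_rot'],st['ft_force'],st['opening']*95.1)
cv2.imwrite('pics/s9c.png',cv2.resize(im[130:290,230:420,::-1],None,fx=3.6,fy=3.6))
E
```

```text
19.525 [514.66342776   5.20365852 232.14087757] [-3.13099085e+00 -7.72383984e-04  1.54639698e+00] [-28.98016961   2.17653076  22.3338329 ] 11.050171079837797
```

View pics/s9c.png

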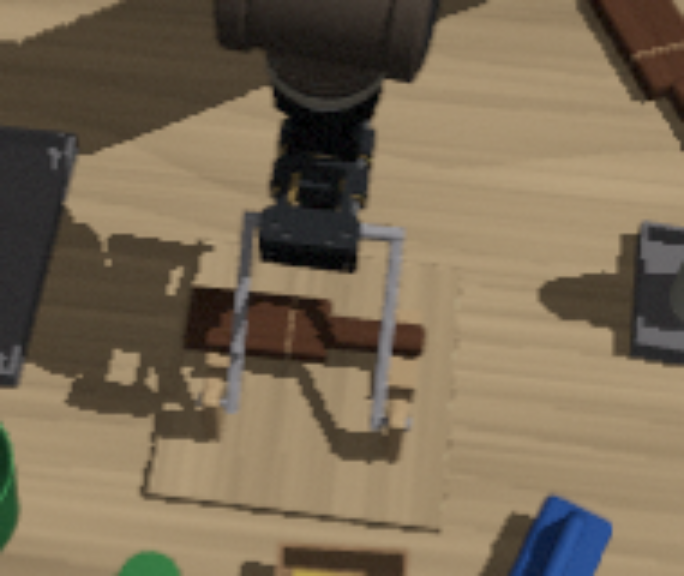

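The force (-29, +22) points radially outward, so my path runs about 4 mm inside the true arc. Refitting the centre from measured poses gives TCP centre (622, 127.3). I continue to 1.2 rad on that arc.

Emit:
play_rows(targets=[{"linear":[0,-1.3,-3.6],"turn":0},{"linear":[0,4.2,-8.7],"turn":0},{"linear":[0,9.9,-13.5],"turn":0},{"linear":[0,15.9,-18],"turn":0},{"linear":[0,22,-22.3],"turn":0},{"linear":[0,28.6,-26.1],"turn":0},{"linear":[0,35.1,-29.7],"turn":0},{"linear":[0,41.9,-32.9],"turn":0},{"linear":[0,48.8,-35.8],"turn":0},{"linear":[0,48.8,-35.8],"turn":0}])

```text
t: 20.82
eef_pos: [567.8, 3.6, 268.4]
tcp_rot: [3.141, -0.0, 1.546]
ft_force: [-5.8, 1.9, 9.0]
opening: 0.116
```

Emit:
play_rows(targets=[{"linear":[0,2,-2],"turn":0},{"linear":[0,7.1,-4.2],"turn":0},{"linear":[0,14.3,-6.4],"turn":0},{"linear":[0,21.6,-8.3],"turn":0},{"linear":[0,28.9,-9.7],"turn":0},{"linear":[0,36.3,-10.8],"turn":0},{"linear":[0,43.8,-11.5],"turn":0},{"linear":[0,51.3,-11.9],"turn":0},{"linear":[0,58.8,-11.8],"turn":0},{"linear":[0,66.3,-11.4],"turn":0},{"linear":[0,66.3,-11.4],"turn":0}])

```text
t: 22.2
eef_pos: [634.5, 1.4, 278.5]
tcp_rot: [3.14, 0.0, 1.546]
ft_force: [-1.1, 0.7, 3.4]
opening: 0.114
```

Emit:
play_rows(targets=[{"linear":[0,2.5,0.2],"turn":0},{"linear":[0,7.4,0.8],"turn":0},{"linear":[0,14.8,1.9],"turn":0},{"linear":[0,22.2,3.4],"turn":0},{"linear":[0,29.4,5.3],"turn":0},{"linear":[0,36.6,7.6],"turn":0},{"linear":[0,43.6,10.2],"turn":0},{"linear":[0,50.5,13.1],"turn":0},{"linear":[0,57.3,16.4],"turn":0},{"linear":[0,63.8,20],"turn":0},{"linear":[0,66.4,21.6],"turn":0},{"linear":[0,66.4,21.6],"turn":0}])

```text
t: 23.7
eef_pos: [700.2, 0.1, 256.6]
tcp_rot: [-3.141, -0.0, 1.546]
ft_force: [-0.7, 0.4, -0.3]
opening: 0.117
```

```bash
python3 - <<'E'
from h import *
st,p,im,d=grab('scene','s10')
print(st['t'],st['eef_pos'],st['tcp_rot'],st['ft_force'],st['opening']*95.1)
cv2.imwrite('pics/s10c.png',cv2.resize(im[130:310,230:420,::-1],None,fx=3.3,fy=3.3))
E
```

```text
23.7 [7.00227153e+02 5.63131725e-02 2.56595952e+02] [-3.14142657e+00 -1.23826497e-05  1.54589875e+00] [-0.71979036  0.37308997 -0.3239965 ] 11.153592417919542
```

View pics/s10c.png

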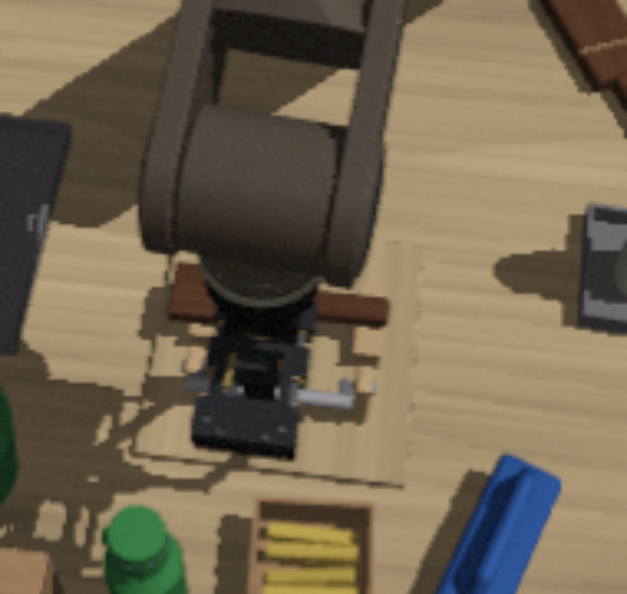

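The bail is at about 2.12 rad with almost no force on the tool. I open to 60 mm so the bar can settle on its stop between the fingers, then rise.

Emit:
play_rows(hand=64, targets=[{"linear":[0,0,0],"turn":0},{"linear":[0,0,0],"turn":0},{"linear":[0,0,0],"turn":0},{"linear":[0,0,0],"turn":0},{"linear":[0,0,0],"turn":0},{"linear":[0,3,-3],"turn":0},{"linear":[0,6,-10],"turn":0},{"linear":[0,8,-22],"turn":0},{"linear":[0,8,-40],"turn":0},{"linear":[0,8,-60],"turn":0},{"linear":[0,8,-80],"turn":0},{"linear":[0,8,-100],"turn":0},{"linear":[0,8,-110],"turn":0},{"linear":[0,8,-110],"turn":0}])

```text
t: 25.5
eef_pos: [708.1, -0.2, 367.9]
tcp_rot: [3.14, 0.0, 1.546]
ft_force: [-0.1, 1.1, 0.2]
opening: 0.672
```

```bash
python3 - <<'E'
from h import *
st,p,im,d=grab('scene','s11')
print(st['t'],st['eef_pos'],st['tcp_rot'],st['ft_force'],st['opening']*95.1)
cv2.imwrite('pics/s11c.png',cv2.resize(im[130:310,230:420,::-1],None,fx=3.3,fy=3.3))
E
```

```text
25.5 [ 7.08099442e+02 -2.13201335e-01  3.67915509e+02] [3.14011377e+00 2.14943549e-04 1.54577151e+00] [-0.13500603  1.09856724  0.17602449] 63.936575028799695
```

View pics/s11c.png

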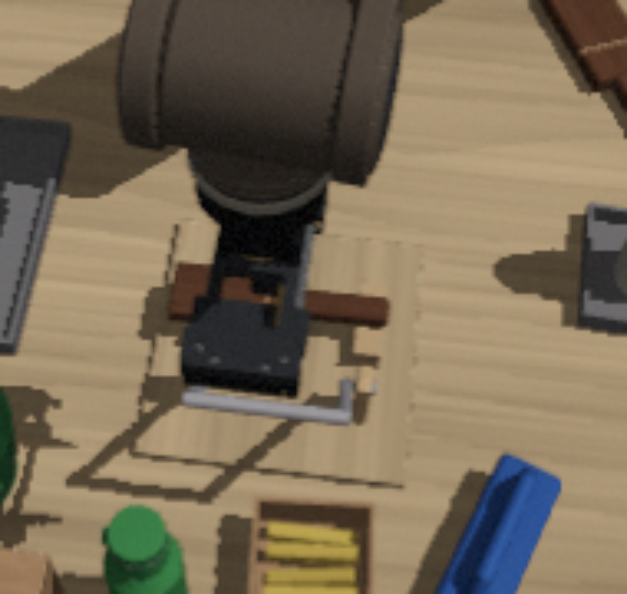

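The bail stays open by itself: the bar is at crop (265,405), beyond the hinge. Now I go over the paddle's balance point with the jaws across the blade.

Emit:
play_rows(hand=80, targets=[{"linear":[-1,-5,0],"turn":0},{"linear":[-3,-18,0],"turn":0},{"linear":[-5,-38,0],"turn":0},{"linear":[-8,-63,0],"turn":0},{"linear":[-11,-88,5],"turn":0},{"linear":[-14,-113,15],"turn":0},{"linear":[-17,-136,32],"turn":0},{"linear":[-20,-155,55],"turn":0},{"linear":[-21,-166,80],"turn":0},{"linear":[-22,-170,105],"turn":0},{"linear":[-22,-170,125],"turn":0},{"linear":[-22,-170,136],"turn":0},{"linear":[-22,-170,138],"turn":0},{"linear":[-22,-170,138],"turn":0}])

```text
t: 27.3
eef_pos: [537.8, -18.0, 229.3]
tcp_rot: [3.141, 0.0, 1.546]
ft_force: [-0.0, -0.1, 0.4]
opening: 0.84
```

```bash
python3 - <<'E'
from h import *
st,p,im,d=grab('wrist','w12')
print(st['t'],st['eef_pos'],st['tcp_rot'],st['ft_force'],st['opening']*95.1)
E
```

```text
27.3 [537.76961204 -17.97661079 229.26536509] [3.14113441e+00 1.28717954e-04 1.54585857e+00] [-0.01114019 -0.13405652  0.43455163] 79.89380158407093
```

View pics/w12.png

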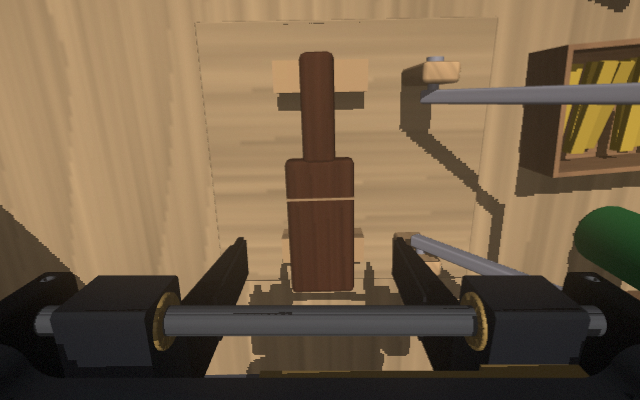

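```bash
python3 - <<'E'
from h import *
st,p,im,d=load('w12')
e=onplane(p,[[317,52],[322,291]],55); print(e.round(1), e.mean(0).round(1))
print('shoulder',onplane(p,[[320,158]],55).round(1)); s=onplane(p,[[288,220],[354,220]],55); print(s.round(1),s.mean(0).round(1))
E
```

```text
[[538.8  97.9  55. ]
 [537.6 -99.   55. ]] [ 5.382e+02 -5.000e-01  5.500e+01]
shoulder [[538.9  20.7  55. ]]
[[510.8 -30.7  55. ]
 [566.  -32.2  55. ]] [538.4 -31.5  55. ]
```

Paddle centre is (538.4, -0.5), so the grip falls at the balance point. I descend to tips at z≈40 (underside 37), then close.

Emit:
play_rows(targets=[{"linear":[1,0.5,4],"turn":0},{"linear":[1.5,0.5,15],"turn":0},{"linear":[1.5,0.5,32],"turn":0},{"linear":[1.5,0.5,50],"turn":0},{"linear":[1.5,0.5,68],"turn":0},{"linear":[1.5,0.5,85],"turn":0},{"linear":[1.5,0.5,98],"turn":0},{"linear":[1.5,0.5,107],"turn":0},{"linear":[1.5,0.5,111.5],"turn":0},{"linear":[1.5,0.5,111.5],"turn":0}])

```text
t: 28.6
eef_pos: [538.2, -16.5, 117.4]
tcp_rot: [-3.142, 0.0, 1.546]
ft_force: [-0.1, 0.2, -0.1]
opening: 0.841
```

Emit:
play_rows(hand=48, targets=[{"linear":[0,0,0],"turn":0},{"linear":[0,0,0],"turn":0},{"linear":[0,0,0],"turn":0},{"linear":[0,0,0],"turn":0},{"linear":[0,0,0],"turn":0}])

```text
t: 29.22
eef_pos: [538.2, -16.5, 117.6]
tcp_rot: [3.141, 0.0, 1.546]
ft_force: [-1.1, 0.3, 4.3]
opening: 0.585
```

The blade is gripped at 55.6 mm. I lift it.

Emit:
play_rows(targets=[{"linear":[0,0,-3],"turn":0},{"linear":[0,0,-10],"turn":0},{"linear":[0,0,-22],"turn":0},{"linear":[0,0,-38],"turn":0},{"linear":[0,0,-55],"turn":0},{"linear":[0,0,-72],"turn":0},{"linear":[0,0,-89],"turn":0},{"linear":[0,0,-104],"turn":0},{"linear":[0,0,-115],"turn":0},{"linear":[0,0,-119],"turn":0},{"linear":[0,0,-120],"turn":0},{"linear":[0,0,-120],"turn":0}])

```text
t: 30.72
eef_pos: [538.1, -16.5, 237.0]
tcp_rot: [-3.141, -0.0, 1.546]
ft_force: [-1.0, -0.6, -0.7]
opening: 0.584
```

```bash
python3 - <<'E'
from h import *
st,p,im,d=grab('wrist','w13'); 
print(st['t'],st['eef_pos'],st['tcp_rot'],st['ft_force'],st['moment'],st['opening']*95.1)
q,ps,ims,ds=grab('scene','s13')
hsv=cv2.cvtColor(ims,cv2.COLOR_RGB2HSV).astype(int)
cv2.imwrite('pics/s13c.png',cv2.resize(ims[120:320,160:420,::-1],None,fx=3,fy=3))
T=np.array([454.,-317.]); dd=T-st['eef_pos'][:2]; a=st['tcp_rot'][2]
print('lx',np.cos(a)*dd[0]+np.sin(a)*dd[1],'ly',np.sin(a)*dd[0]-np.cos(a)*dd[1])
E
```

```text
30.725 [538.05007169 -16.4817952  236.99353068] [-3.14087131e+00 -3.36715264e-06  1.54579240e+00] [-0.96469822 -0.60303739 -0.71087548] [ 0.00172243 -0.09072778  0.01409329] 55.57444871041173
lx -302.525630974042 ly -76.51044746379941
```

View pics/w13.png

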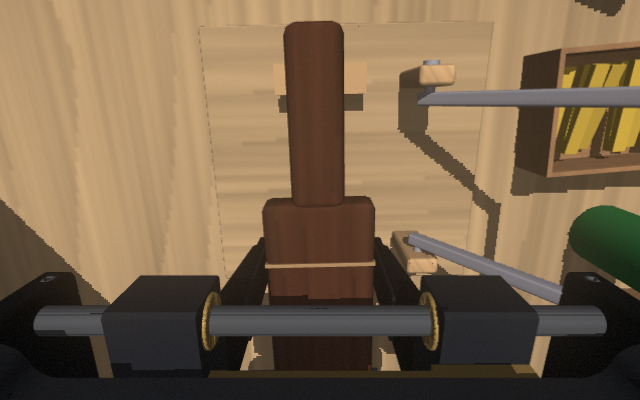

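View pics/s13c.png

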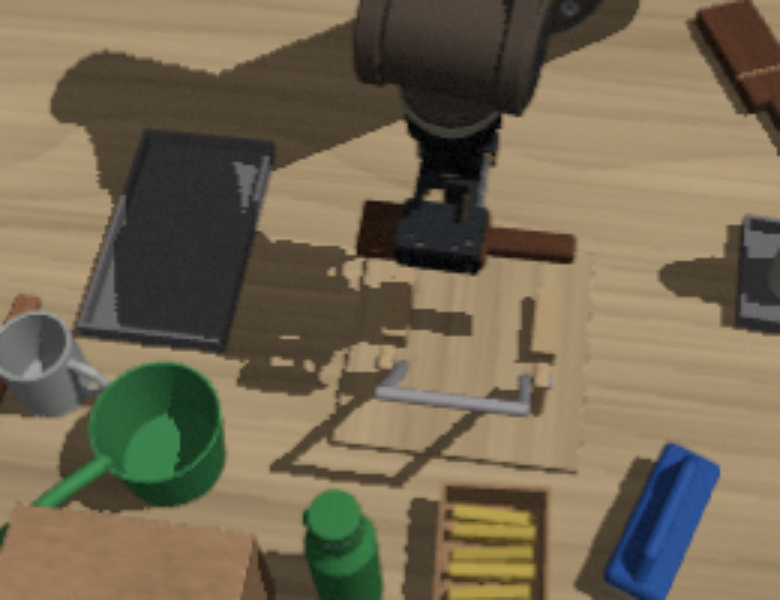

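The paddle is level and its weight is on the gripper. I carry it to the long tray, turning the handle to +x on the way.

Emit:
play_rows(targets=[{"linear":[-4,-1,0],"turn":0},{"linear":[-14,-4,0],"turn":0.02},{"linear":[-29,-7,0],"turn":0.07},{"linear":[-48,-12,0],"turn":0.15},{"linear":[-69,-17,0],"turn":0.25},{"linear":[-91,-23,0],"turn":0.36},{"linear":[-113,-29,0],"turn":0.48},{"linear":[-135,-34,0],"turn":0.6},{"linear":[-157,-40,0],"turn":0.72},{"linear":[-179,-45,0],"turn":0.84},{"linear":[-201,-51,0],"turn":0.96},{"linear":[-222,-56,0],"turn":1.08},{"linear":[-243,-61,0],"turn":1.2},{"linear":[-262,-66,0],"turn":1.31},{"linear":[-279,-71,0],"turn":1.41},{"linear":[-292,-74,0],"turn":1.49},{"linear":[-300,-76,0],"turn":1.53},{"linear":[-302.5,-76.5,0],"turn":1.545},{"linear":[-302.5,-76.5,0],"turn":1.545}])

```text
t: 33.2
eef_pos: [454.0, -317.0, 237.4]
tcp_rot: [-3.142, 0.0, 0.001]
ft_force: [-1.0, -0.7, -2.4]
opening: 0.587
```

```bash
python3 - <<'E'
from h import *
st,p,im,d=grab('wrist','w14'); 
print(st['t'],st['eef_pos'],st['tcp_rot'],st['ft_force'],st['opening']*95.1,st['joints'])
q,ps,ims,ds=grab('scene','s14')
cv2.imwrite('pics/s14c.png',cv2.resize(ims[120:320,140:400,::-1],None,fx=3,fy=3))
E
```

```text
33.2 [ 454.00768584 -316.95959565  237.40955649] [-3.14155540e+00  7.37559512e-05  9.58086688e-04] [-1.00929803 -0.65772426 -2.37566874] 55.7786534575849 [-7.28766804e-01  4.54492153e-01  1.79735639e+00 -2.75485507e-05
  8.89823919e-01  8.41088782e-01]
```

View pics/w14.png

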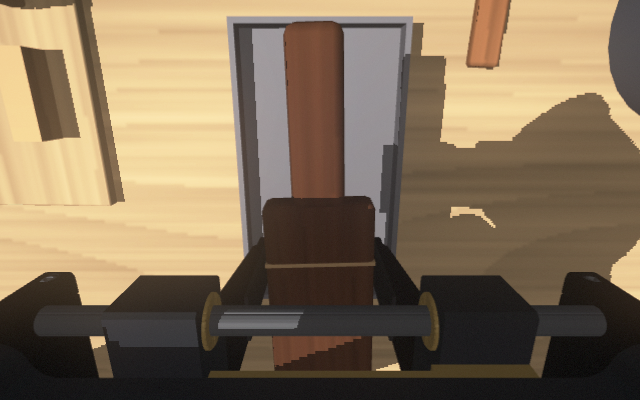

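View pics/s14c.png

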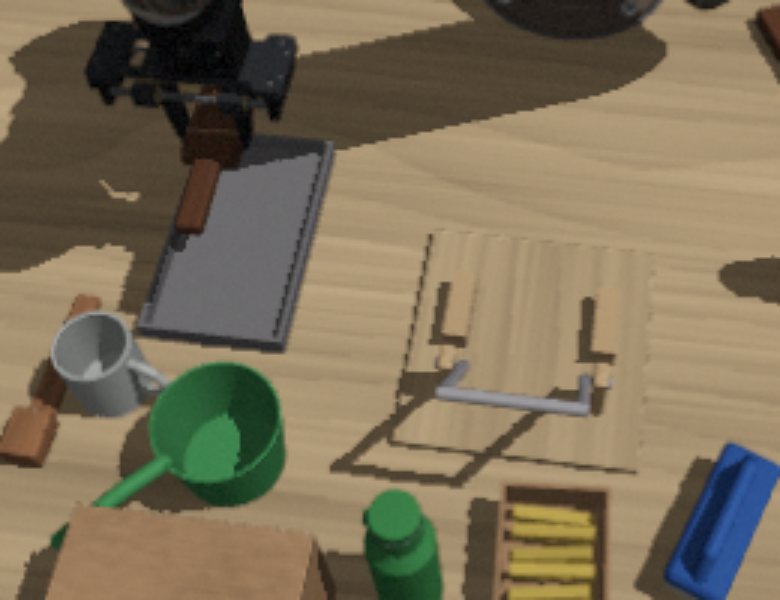

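```bash
python3 - <<'E'
from h import *
st,p,im,d=load('w14')
c=onplane(p,[[228,17],[412,17],[243,252],[397,252]],25); print(c.round(1))
print('handle end',onplane(p,[[314,22]],174).round(1))
E
```

```text
[[ 599.5 -242.3   25. ]
 [ 599.4 -390.3   25. ]
 [ 392.2 -240.4   25. ]
 [ 392.2 -392.1   25. ]]
handle end [[ 567.5 -313.9  174. ]]
```

The tray centre is (469.5, -316.3) and the paddle fits with about 25 mm clear at each end. The underside is about 157 mm up and the floor is at 5, so I lower it.

Emit:
play_rows(targets=[{"linear":[0,0,4],"turn":0},{"linear":[0,0,14],"turn":0},{"linear":[0,0,30],"turn":0},{"linear":[0,0,48],"turn":0},{"linear":[0,0,66],"turn":0},{"linear":[0,0,84],"turn":0},{"linear":[0,0,101],"turn":0},{"linear":[0,0,117],"turn":0},{"linear":[0,0,130],"turn":0},{"linear":[0,0,140],"turn":0},{"linear":[0,0,146],"turn":0},{"linear":[0,0,149],"turn":0},{"linear":[0,0,150],"turn":0},{"linear":[0,0,150],"turn":0}])

```text
t: 35.05
eef_pos: [454.2, -317.1, 87.7]
tcp_rot: [3.141, -0.0, 0.001]
ft_force: [-0.3, -1.0, -2.3]
opening: 0.588
```

Emit:
play_rows(targets=[{"linear":[0,0,0.5],"turn":0},{"linear":[0,0,1],"turn":0},{"linear":[0,0,1],"turn":0}])

```text
t: 35.42
eef_pos: [454.1, -317.0, 86.5]
tcp_rot: [3.141, -0.0, 0.001]
ft_force: [0.6, 0.2, -1.0]
opening: 0.59
```

Emit:
play_rows(targets=[{"linear":[0,0,0.4],"turn":0},{"linear":[0,0,0.8],"turn":0},{"linear":[0,0,0.8],"turn":0}])

```text
t: 35.8
eef_pos: [454.1, -317.0, 85.7]
tcp_rot: [3.141, -0.0, 0.001]
ft_force: [0.2, 1.2, -1.2]
opening: 0.589
```

Emit:
play_rows(targets=[{"linear":[0,0,0.4],"turn":0},{"linear":[0,0,0.7],"turn":0},{"linear":[0,0,0.7],"turn":0}])

```text
t: 36.17
eef_pos: [454.1, -316.9, 85.6]
tcp_rot: [3.141, -0.0, 0.001]
ft_force: [-2.2, 2.0, 9.8]
opening: 0.587
```

Contact at 9.8 N. I release to 72 mm, so the fingers clear the tray walls, and rise.

Emit:
play_rows(hand=72, targets=[{"linear":[0,0,0],"turn":0},{"linear":[0,0,0],"turn":0},{"linear":[0,0,0],"turn":0},{"linear":[0,0,0],"turn":0},{"linear":[0,0,-3],"turn":0},{"linear":[0,0,-12],"turn":0},{"linear":[0,0,-28],"turn":0},{"linear":[0,0,-48],"turn":0},{"linear":[0,0,-70],"turn":0},{"linear":[-10,0,-95],"turn":0},{"linear":[-25,0,-120],"turn":0},{"linear":[-40,0,-145],"turn":0},{"linear":[-50,0,-165],"turn":0},{"linear":[-54,0,-175],"turn":0},{"linear":[-54,0,-175],"turn":0}])

```text
t: 38.05
eef_pos: [400.2, -317.1, 260.8]
tcp_rot: [3.14, -0.001, 0.001]
ft_force: [0.4, 0.2, 0.1]
opening: 0.759
```

```bash
python3 - <<'E'
from h import *
st,p,im,d=grab('wrist','w15'); 
print(st['t'],st['eef_pos'],st['tcp_rot'],st['ft_force'],st['opening']*95.1)
q,ps,ims,ds=grab('scene','s15')
e=onplane(p,[[315,101]],23)
E
```

```text
38.05 [ 400.15442475 -317.07789526  260.79814818] [ 3.14033228e+00 -1.18217691e-03  5.74394136e-04] [0.40271478 0.17028056 0.13521526] 72.18196643908814
```

View pics/w15.png

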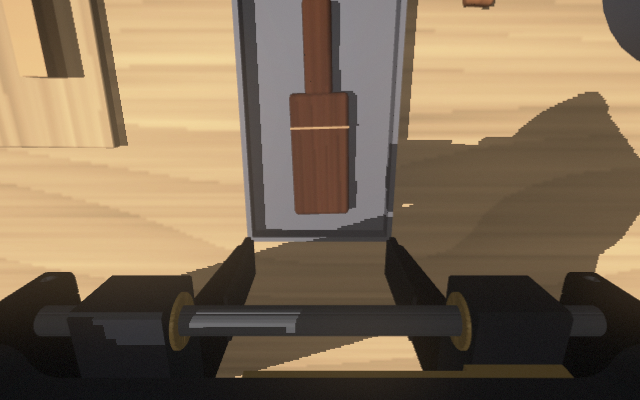

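View pics/s15.png

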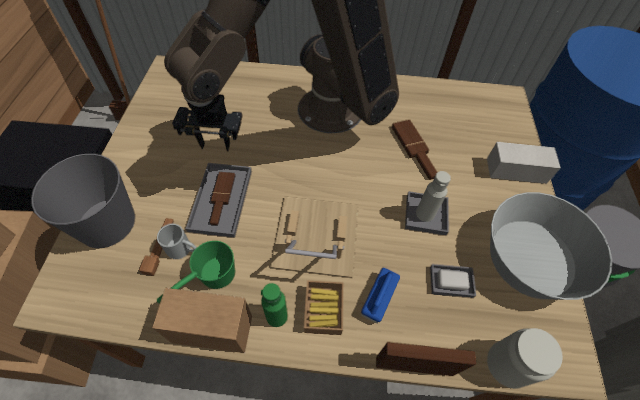

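The paddle lies flat in the long tray (scene (220,198)), the bottle is upright in the square tray (435,200), and the bail is open (312,253). One numeric check before handing in.

```bash
python3 - <<'E'
from h import *
st,p,im,d=load('w15')
print('paddle top',bydepth(p,[[317,20],[317,70],[320,110],[300,200],[340,200]],d).round(1).tolist())
s,ps,a,ds=load('s15'); b=load('scene0')[2]
X=bydepth(ps,np.array([[u,v] for v in range(160,240) for u in range(400,460)]),ds)
for lo,hi in((60,130),(165,195),(200,215)):
    q=X[(X[:,2]>lo)&(X[:,2]<hi)&(X[:,0]<520)]; print('bottle',lo,q.mean(0).round(1),q[:,2].max().round(1))
df=cv2.absdiff(a,b).max(2)
for n,(x0,x1,y0,y1) in dict(brush=(360,402,266,322),soap=(430,478,264,298),pins=(306,345,282,333),gbottle=(260,290,282,328),stick=(138,160,255,276),bigpad=(390,425,118,150)).items(): print(n,df[y0:y1,x0:x1].mean().round(1))
print(env.state()['t'],env.state()['ft_force'].round(1)); env.job_done()
E
```

```text
paddle top [[548.7, -314.2, 23.1], [507.9, -314.1, 23.4], [472.9, -316.8, 23.5], [384.9, -296.5, 24.3], [385.0, -336.9, 24.6]]
bottle 60 [465.4 335.4  96.5] 129.7
bottle 165 [458.2 338.4 179.5] 194.6
bottle 200 [446.5 343.8 204.7] 209.7
brush 7.6
soap 7.0
pins 7.5
gbottle 6.9
stick 7.4
bigpad 6.8
38.15 [ 1.  -0.3 -1.1]
the job is handed in; nothing more can be done
```

I did all three steps in order and handed the job in at t = 38 s of the 72 s allowed; the system gave no verdict.

- **Bottle:** I gripped it by the cap, clear of the flip tab, and set it down in the square tray. It stands upright at about (446, 344), with its top at about 205 mm.
- **Bail:** I swung it over to about 2.12 rad and let go. The later scene pictures show it resting open by itself.
- **Paddle:** I took out the smaller one and set it in the long tray. Its top reads 23 to 24.6 mm along its length, against 23 mm expected, so it lies flat.

**Check that disagreed:** the first part of the bail swing ran about 4 mm inside the true arc, because my hinge estimate was off. The wrist force reached about 37 N at the end of that part, against the 120 N limit. I refitted the arc and the force fell to almost nothing by the end.

**Last checks:** the before-and-after pictures show no visible change at the brush, soap dish, pin box, stick brush, green bottle or larger paddle. I did not compare the dipper and mug numerically, but they look unmoved in the last scene picture. The robot is touching nothing.

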